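# Pin the length stop of the rod bench in its blind hole

### The job

Set the length stop on the green rod bench: take the red-knobbed locating pin from the wooden pin block and push it down the steel bush of the blue stop until its tip bears lightly on the strip underneath. Keep it lightly pressed while you slide the stop to the left along the rail until the pin drops into the unmarked blind hole, press it fully home with its shoulder down on the bush, then let go and move clear. Feel for the hole, never force the pin, and leave everything else on the table as it is.

Things in the scene. Friction and masses are not known exactly. Their poses are not given: they have to be found in the camera images.
- pin: locating pin, loose, upright in one of the pin block's two holes; origin at the centre of its flat tip, z up the shank. Steel shank 10 mm in diameter, 47 mm long, the lowest 3 mm tapering to 5.6 mm; above it shoulder and knob, 25 mm in diameter, from 47 to 81 mm above the origin (lowest 4 mm dark steel, the rest red). About 0.09 kg
- pinblock: fixed wooden block 60 (x) x 130 (y) x 50 mm high, origin under its centre, on the right or the left in front of the bench. Two upright holes at y = -32 and +32 mm: in one stands the red pin, its shoulder on the block's top, in the other a black-knobbed spare of the same shape with a thinner shank, which stays there
- rail: the fixed green rod bench; origin on the table under the middle line of its rail, x away from the robot, y along the rail (positive to the left seen from the robot). The rail is 56 mm wide with raised grey end blocks; a rod trough runs along its far side and a hand shear stands at its right-hand end. In the rail lies a flat drilled steel strip, mostly under the blue stop
- rail_face (a point): point on the middle line of the strip's face, 50 mm above the origin of rail, axes as rail. The strip has one blind hole on this middle line: 11 mm in diameter, 16 mm deep, sharp-edged. Its place along the rail is not marked, changes from day to day and is always covered by the stop
- stop (a joint): position of the blue stop along the rail in m: 0 at its right-hand end, 0.105 at its left-hand end. It starts below 0.025; the bush is over the hole at some reading between 0.045 and 0.090. The stop slides stiffly (about 3 N) and stays where it is left
- stop_bore (a point): centre of the upper mouth of the dark steel bush (30 mm square, 2 mm proud) in the blue stop, a saddle block 64 x 140 x 32 mm. Upright 11 mm through bore; mouth 35 mm above the strip's face. A spring ball half way down grips the shank: 3 to 7 N push the pin past it, it never falls by itself. Tip on the strip: shoulder 12 mm above the bush. Home: shoulder on the bush, tip 12 mm below the face
- spare_pin: spare pin with the black knob; bystander, leave it alone; origin at its tip
- hinge: loose hinge, 80 x 66 mm, lying at the front of the table; bystander, leave it alone; origin under its centre
- hinge_box: open cardboard box of hinges, 100 x 130 x 55 mm, on the other side from the pin block; bystander, leave it alone; origin under its centre
- rod: brass bar 200 mm long lying in the bench's trough; bystander, leave it alone; origin under its centre
- tape: yellow tape measure; bystander, leave it alone; origin under its centre
- carton: closed carton 120 x 90 x 70 mm; bystander, leave it alone; origin under its centre

How it is judged:
On the way:
1. the pin is through the bush and its tip bears on the strip's face (within 2 mm of the face, before the hole) (horizontal distance between pin and stop_bore below 0.004 m and z of pin in the frame of rail_face between -0.002 and 0.002 m), for 0.2 s.
At the end, for the whole second after the job is handed in: the red pin stands upright (within 0.08 rad) in the stop's bush (within 4 mm of its axis) and in the blind hole below it, tip at least 9.5 mm below the strip's face (shoulder within 2.5 mm of the bush), released and at rest, the stop at rest (z of pin in the frame of rail_face below -0.0095 m and horizontal distance between pin and stop_bore below 0.004 m and angle between pin's own z axis and vertical below 0.08 rad and linear speed of pin below 0.02 m/s and velocity of joint stop below 0.01 m/s); the robot touches nothing.
It fails at once if the pin is forced: its contact forces on bench and stop together pass 80 N (contact force between pin and rail above 80 N).
It fails at once if a bystander is disturbed: the spare pin, hinge, hinge box, brass bar, tape measure or carton moved more than 15 mm (distance of any of spare_pin, hinge, hinge_box, rod, tape, carton from where it was at the start of the episode above 0.015 m).
It also fails if it takes over 72 s, if anything falls off the work surface, if the arm or the gripper's body presses on something with over 40 N, if the wrist force passes 120 N, or if a joint passes its speed limit or range.

### The arm

A 6-joint arm with a two-finger parallel gripper is mounted at the origin on the work surface. World frame = base frame: x ahead of the robot, y to its left, z up, the work surface at z = 0. Lengths are in m, angles in rad, forces in N, time in s.
With the tool pointing down it reaches from about 0.375 to 0.9 m from the base axis. Payload 3.1 kg.
Tool frame: the origin (TCP) lies at the very end of the fingers, on their centre line; the grasp point (between the pads) lies 19 mm behind it; z points along the fingers, y is the line along which they close (so a half turn about z gives the same grasp; the last joint's range is limited). The gripper opens to 85 mm and grips with 20 to 120 N. Pads are 22 mm wide; open, the fingers measure 114 mm over their backs; the gripper's body (76 mm by 85 mm) begins 54 mm behind the grasp point. The pads swing forward as they close: fully open they stand 13 mm farther back than shut.
Start: joints at [-1.363, 0.527, 1.433, -0, 1.181, -0.178], TCP at [0.236, -0.579, 0.208] pointing down, gripper open.
Joint ranges: [-3.08, 3.08], [-0.75, 2.2], [0.22, 2.44], [-1.43, 4.57], [0, 2.65], [-2.85, 2.85]. Speed limits (rad/s): [2.79, 2.79, 3.14, 3.14, 3.14, 3.14].

### API

Orientations are given as a rotation vector (axis times angle).
In Python, from rig import manip, vision, recognise, masks_of, spot_point gives the robot as it stands.
- The arm moves only by the tool jog_arm, never from a script. Its argument "commands" is one flat list of numbers, 7 for each row, row after row: the shift along the tool's x, y, z in cm, then the turn, a rotation vector about the tool's x, y, z in degrees, then the closure in counts, from 0 (fully open) to 255 (shut). A call has 1 to 20 rows; each row shifts and turns the commanded pose from where the row before left it, along the tool's axes as they then stand; what a row does not reach is not made up. A row lasts 1/12 s, in which the tool goes at most 41.7 mm and 7.16 degrees, less where a joint would pass 70% of its speed; a pose out of reach is approached as far as the arm can. A call is refused whole if a number of a shift passes 4.17 or a number of a turn 7.16, either way. A call with a gripper value outside its range is refused whole. The fingers move at their own pace and stop on an object; "squeeze" is the grip in N (left out, the last holds). Time passes only in rows, so rows that do not move let the fingers close. It gives the time, the measured TCP pose, the force, the opening and the grip force at its end, in the units of the state.
- manip.state(): the state, without advancing time (a new reading comes with each control period).
- vision.capture(name): name is "scene" or "side" or "wrist"; returns (picture, depth): 400x640x3 uint8, blue, green, red; 400x640 float32, m along the optical axis (not along the pixel's ray), 0 where there is no reading.
- vision.get_calibration(name): a dict with "K" (3x3 intrinsics, pixels), "R" (3x3) and "t" (3): a world point X has camera coordinates R X + t; the wrist camera has in their place "tool_from_camera" (4x4, takes a point from camera to tool coordinates, whose origin is the TCP and whose axes are the flange's). Camera axes: x right, y down, z forward; pixel columns grow to the right and rows downward; lengths in m; the calibration is good to about 2 mm. A picture is of the moment at which its call begins: read the wrist's pose just before it. get_calibration takes no time and is no camera call.
- manip.job_done(): hands the job in; it is judged then, once.
Trained networks look in the newest picture that a camera, given by its name, has taken for a name from the list of things; names that differ only in an ending like _2 or _b are one class to them, and where a whole thing is asked for, a point or a joint stands for the part that bears it (a point fixed in the world has none). Each returns a list of dicts, best first, with "p" (0 to 1); they miss things now and then, are a little off and sometimes report something else, mostly with a low value. They report only what shows in the picture. A call takes as long as a camera call.
- recognise(camera, name): "point" ([x, y, z] in m, in the coordinates of the camera as it stood for that picture, good to about 4 mm: the middle of the surface that is visible of it).
- masks_of(camera, name): "pixels" (400x640 bool, what is visible of it).
- spot_point(camera, name): "point" ([x, y, z] in m, in the coordinates of the camera as it stood for that picture, good to about 4 mm: a listed point, or the origin of a listed thing).
The state is a dict: "clock": time; "qpos": joint angles; "qd": joint speeds; "joint_efforts": joint torques, N m; "tool_pos": TCP position; "tool_rot": TCP orientation; "force": force on the tool from outside, world axes, zero at the start; "moment": the same for the moment, N m; "grip_width": finger opening in m; "finger_force": force on a finger pad.
Only numpy, scipy, OpenCV 4.12 (cv2) and the standard library are available. Lean on these libraries where they do the work, as an engineer would, in place of code of your own. Each camera call takes 0.05 s, during which the arm holds its last target. There are 200 camera calls.

## Working session

There is one attempt and no reset: what is moved stays moved. The work goes in short steps, Python scripts to look and compute and a tool call to move; the robot and the scene stay as the last step left them, time stands still between calls to the robot, and variables do not carry over. Pictures are saved under pics/ and viewed, at most 10 in all, crops included, and the job is handed in when it is done.

Besides the shell and the picture viewer there is one more tool, called as name(argument=value, ...) on one line, values as JSON. jog_arm: Moves the arm, as the interface text tells. Its arguments: {"type":"object","properties":{"commands":{"type":"array"},"squeeze":{"type":"number"}},"required":["commands"]}

```bash
mkdir -p pics
cat > h.py <<'E'
import numpy as np, cv2
from scipy.spatial.transform import Rotation as R
from rig import manip, vision, recognise, masks_of, spot_point
def T(cam, s=None):
    c=vision.get_calibration(cam); M=np.eye(4)
    if cam=="wrist":
        s=s or manip.state(); M[:3,:3]=R.from_rotvec(s["tool_rot"]).as_matrix(); M[:3,3]=s["tool_pos"]
        return M@np.array(c["tool_from_camera"])
    Rm=np.array(c["R"]); M[:3,:3]=Rm.T; M[:3,3]=-Rm.T@np.array(c["t"]); return M
def w(M,p): return (M[:3,:3]@np.array(p)+M[:3,3]).round(4)
def pix(cam,X,M):
    K=np.array(vision.get_calibration(cam)["K"]); p=K@(M[:3,:3].T@(np.array(X)-M[:3,3])); return (p[:2]/p[2]).round(1)
E
python3 - <<'E'
from h import *
s=manip.state(); print({k:np.round(v,3) for k,v in s.items()})
for cam in ("scene","side"):
    p,d=vision.capture(cam); cv2.imwrite(f"pics/{cam}0.png",p); M=T(cam)
    for n in ("pin","stop_bore","spare_pin","rail","pinblock","rail_face"):
        r=spot_point(cam,n); print(cam,n,[(round(a["p"],2),w(M,a["point"])) for a in r[:2]])
E
```

```text
{'clock': np.float64(0.0), 'qpos': array([-1.362,  0.528,  1.434,  0.   ,  1.181, -0.178]), 'qd': array([ 0.001,  0.002, -0.   ,  0.001,  0.002, -0.001]), 'joint_efforts': array([-0.0000e+00, -4.4235e+01, -1.7802e+01, -0.0000e+00,  8.0000e-03,
       -0.0000e+00]), 'tool_pos': array([ 0.236, -0.578,  0.207]), 'tool_rot': array([-3.081, -0.603,  0.   ]), 'force': array([ 0.459, -0.134,  0.007]), 'moment': array([-0.031, -0.069,  0.023]), 'finger_force': np.float64(0.0), 'grip_width': np.float64(0.085)}
scene pin [(0.48, array([ 0.4098, -0.3239,  0.0032]))]
scene stop_bore [(0.69, array([ 0.5669, -0.009 ,  0.0858]))]
scene spare_pin [(0.62, array([ 0.3936, -0.2626,  0.0034]))]
scene rail [(0.72, array([ 0.4125, -0.322 ,  0.0014])), (0.66, array([ 0.5655,  0.0139, -0.0023]))]
scene pinblock [(0.6, array([ 0.4062, -0.2902, -0.0015]))]
scene rail_face [(0.91, array([0.5652, 0.0192, 0.0481]))]
side pin [(0.53, array([ 0.4155, -0.3251,  0.0045]))]
side stop_bore [(0.57, array([ 0.5662, -0.0061,  0.0857]))]
side spare_pin [(0.5, array([ 0.3925, -0.2569,  0.0074]))]
side rail [(0.56, array([ 0.5651,  0.0119, -0.0029]))]
side pinblock [(0.95, array([ 0.4078, -0.2911,  0.0021]))]
side rail_face [(0.89, array([0.5636, 0.0167, 0.0511]))]
```

View pics/scene0.png

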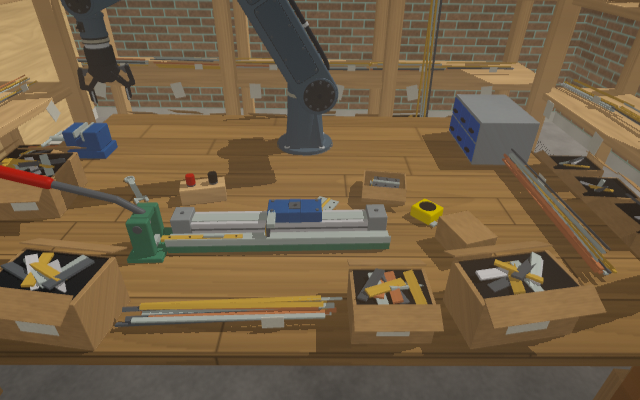

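View pics/side0.png

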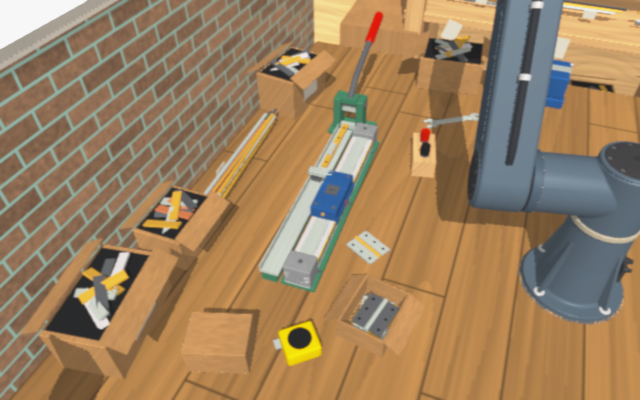

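The red pin stands in the right-hand hole of the block (about px 190,180 in the scene view), with the black spare to its left. The blue stop (295,208) is near the middle of the rail. The block is turned a little.

```bash
cat >> h.py <<'E'
def plan(target,ydir,tilt=False):
    """shift (tool axes, cm) and turn about tool z (deg) to reach target with tool y along +-ydir, pointing down"""
    s=manip.state(); A=R.from_rotvec(s["tool_rot"]).as_matrix()
    y=np.array([ydir[0],ydir[1],0.]); y/=np.linalg.norm(y); best=None
    if A[:,1]@y<0: y=-y
    B=np.column_stack([np.cross(y,[0,0,-1]),y,[0,0,-1]])
    print("shift cm",(A.T@(np.array(target)-s["tool_pos"])*100).round(2),"turn deg",np.degrees(R.from_matrix(A.T@B).as_rotvec()).round(2),"q6",s["qpos"][5].round(2),"tcp",np.round(s["tool_pos"],4))
E
python3 - <<'E'
from h import *
plan([0.411,-0.325,0.2],[-0.28,0.96])
for cam in ("scene","side"):
    _,d=vision.capture(cam); M=T(cam); K=np.array(vision.get_calibration(cam)["K"])
    for n in ("stop","pinblock","rail"):
        r=masks_of(cam,n)
        if not r: print("none",n); continue
        v,u=np.nonzero(r[0]["pixels"]&(d>0)); z=d[v,u]
        X=(np.linalg.inv(K)@np.array([u,v,np.ones_like(u)])*z).T@M[:3,:3].T+M[:3,3]
        lo,hi={"stop":(.078,.095),"pinblock":(.044,.055),"rail":(.03,.12)}[n]
        P=X[(X[:,2]>lo)&(X[:,2]<hi)][:,:2].astype(np.float32)
        print(cam,n,r[0]["p"],len(P),cv2.minAreaRect(P), cv2.fitLine(P,cv2.DIST_HUBER,0,.01,.01).ravel())
E
```

```text
shift cm [ 25.8  -16.9    0.82] turn deg [0.  0.  5.9] q6 -0.18 tcp [ 0.2358 -0.5788  0.2083]
scene stop 0.63 920 ((0.590045690536499, -0.00524526834487915), (0.11524564027786255, 0.13976143300533295), 3.028374671936035) [ 0.29039973 -0.9569054   0.57714504 -0.01241533]
scene pinblock 0.95 433 ((0.40404143929481506, -0.2919773459434509), (0.06459184736013412, 0.12980146706104279), 12.33507251739502) [ 0.22911309 -0.9733998   0.4132487  -0.2829611 ]
scene rail 0.67 8031 ((0.5995652675628662, -0.22151324152946472), (0.9233227372169495, 0.21289831399917603), 85.94713592529297) [ 0.10091984 -0.99489456  0.6098779  -0.0913872 ]
side stop 0.76 1215 ((0.5883552432060242, -0.003251180052757263), (0.11273586004972458, 0.14307308197021484), 2.8469181060791016) [ 0.26805454 -0.96340376  0.56997675 -0.00614454]
side pinblock 0.88 412 ((0.4026252031326294, -0.2866919934749603), (0.058930303901433945, 0.1321595162153244), 13.743083953857422) [ 0.39877236 -0.91704994  0.41112274 -0.28026062]
side rail 0.82 7283 ((0.597603976726532, -0.07762148976325989), (0.1398397535085678, 0.6369844675064087), 4.3192338943481445) [ 0.09359037 -0.9956108   0.5831224  -0.11154525]
```

jog_arm(commands=[3.2, -2.1, 0, 0, 0, 0.7, 100, 3.2, -2.1, 0, 0, 0, 0.7, 100, 3.2, -2.1, 0, 0, 0, 0.7, 100, 3.2, -2.1, 0, 0, 0, 0.7, 100, 3.2, -2.1, 0, 0, 0, 0.7, 100, 3.2, -2.1, 0, 0, 0, 0.7, 100, 3.2, -2.1, 0.4, 0, 0, 0.7, 100, 3.2, -2.1, 0.4, 0, 0, 0.7, 100, 0, 0, 0, 0, 0, 0, 100, 0, 0, 0, 0, 0, 0, 100, 0, 0, 0, 0, 0, 0, 100], squeeze=60)

```text
clock: 2.02
tool_pos: [0.4202, -0.3347, 0.2004]
tool_rot: [3.108, 0.454, -0.0]
force: [0.2, -0.1, -0.7]
grip_width: 0.0518
finger_force: 0.0
```

```bash
cat >> h.py <<'E'
def look(names,fn=None):
    s=manip.state(); p,d=vision.capture("wrist"); M=T("wrist",s)
    if fn: cv2.imwrite(fn,p)
    for n in names:
        r=spot_point("wrist",n); print(n,[(round(a["p"],2),w(M,a["point"])) for a in r[:2]])
    return p,d,M
E
python3 - <<'E'
from h import *
p,d,M=look(["pin","spare_pin","pinblock"],"pics/w1.png")
print(np.round(manip.state()["grip_width"],3), pix("wrist",[.411,-.325,.084],M))
K=np.array(vision.get_calibration("wrist")["K"])
def top(n,lo,hi):
    for r in masks_of("wrist",n)[:1]:
        v,u=np.nonzero(r["pixels"]&(d>0)); z=d[v,u]
        X=(np.linalg.inv(K)@np.array([u,v,np.ones_like(u)])*z).T@M[:3,:3].T+M[:3,3]
        P=X[(X[:,2]>lo)&(X[:,2]<hi)]; print(n,len(P),np.median(X,0),P[:,:2].min(0),P[:,:2].max(0),cv2.minEnclosingCircle(P[:,:2].astype(np.float32)),np.median(P[:,2]))
top("pin",.07,.1); top("spare_pin",.07,.1)
E
```

```text
pin [(0.73, array([ 0.4112, -0.3236,  0.0043]))]
spare_pin [(0.78, array([ 0.3962, -0.2562,  0.0023]))]
pinblock [(0.76, array([ 0.3986, -0.288 ,  0.0011]))]
0.052 [308.5 198.1]
pin 758 [ 0.41381133 -0.32185712  0.08273084] [ 0.3982081  -0.33504747] [ 0.42254635 -0.30963587] ((0.41074928641319275, -0.3222805857658386), 0.01278184074908495) 0.0829546245911219
spare_pin 817 [ 0.3988252  -0.26182307  0.08257893] [ 0.3832621  -0.27280688] [ 0.40756073 -0.2476947 ] ((0.394793301820755, -0.25991711020469666), 0.013336407020688057) 0.08294531734788185
```

View pics/w1.png

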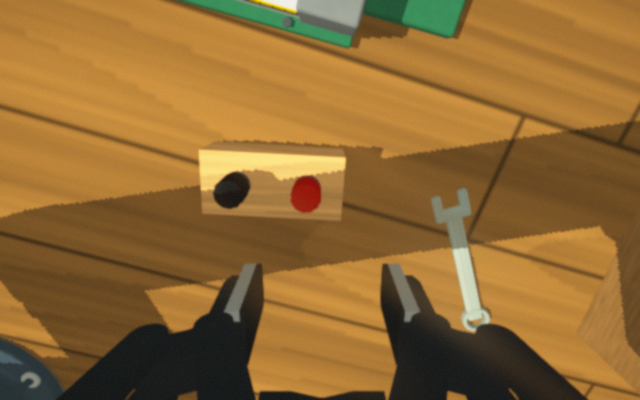

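The red knob is at px (306,194), standing free of the spare, and it lies about 1 cm from under the TCP.

```bash
python3 -c "
from h import *
plan([0.411,-0.3225,0.054],[-0.016,0.0625])"
```

```text
shift cm [-0.44 -1.49 14.63] turn deg [ 0.02 -0.    2.09] q6 0.4 tcp [ 0.4194 -0.3355  0.2003]
```

jog_arm(commands=[-0.2, -0.75, 1, 0, 0, 1, 100, -0.24, -0.74, 2, 0, 0, 1, 100, 0, 0, 3, 0, 0, 0, 100, 0, 0, 3, 0, 0, 0, 100, 0, 0, 2.5, 0, 0, 0, 100, 0, 0, 1.6, 0, 0, 0, 100, 0, 0, 1, 0, 0, 0, 100, 0, 0, 0.5, 0, 0, 0, 100, 0, 0, 0, 0, 0, 0, 100, 0, 0, 0, 0, 0, 0, 100])

```text
clock: 3.15
tool_pos: [0.412, -0.322, 0.0548]
tool_rot: [3.115, 0.397, 0.001]
force: [-0.3, 0.3, 0.2]
grip_width: 0.0519
finger_force: 0.0
```

jog_arm(commands=[0, 0, 0, 0, 0, 0, 255, 0, 0, 0, 0, 0, 0, 255, 0, 0, 0, 0, 0, 0, 255, 0, 0, 0, 0, 0, 0, 255, 0, 0, 0, 0, 0, 0, 255, 0, 0, 0, 0, 0, 0, 255], squeeze=60)

```text
clock: 3.65
tool_pos: [0.4124, -0.3221, 0.0555]
tool_rot: [3.114, 0.398, 0.002]
force: [-0.2, -0.2, 6.8]
grip_width: 0.0212
finger_force: 58.5
```

jog_arm(commands=[0, 0, -0.3, 0, 0, 0, 255, 0, 0, -1, 0, 0, 0, 255, 0, 0, -2, 0, 0, 0, 255, 0, 0, -3, 0, 0, 0, 255, 0, 0, -4, 0, 0, 0, 255, 0, 0, -4, 0, 0, 0, 255, 0, 0, -2.5, 0, 0, 0, 255, 0, 0, 0, 0, 0, 0, 255, 0, 0, 0, 0, 0, 0, 255])

```text
clock: 4.4
tool_pos: [0.4121, -0.3216, 0.2243]
tool_rot: [3.113, 0.398, 0.004]
force: [0.1, -0.1, -1.3]
grip_width: 0.0214
finger_force: 59.2
```

Run:
```python
from h import *
p,d,M=look(["pin","stop_bore","rail_face"],"pics/w2.png")
p,d=vision.capture("side"); cv2.imwrite("pics/s2.png",cv2.resize(p[60:260,300:580],None,fx=2.5,fy=2.5))
for cam in("side","scene"):
    vision.capture(cam)
    print(cam,[(round(a["p"],2),w(T(cam),a["point"])) for a in spot_point(cam,"pin")[:2]])
```

```text
pin [(0.85, array([ 0.4099, -0.3233,  0.1706]))]
stop_bore []
rail_face []
side [(0.71, array([0.4933, 0.3653, 0.0014])), (0.45, array([ 0.4122, -0.3225,  0.1686]))]
scene [(0.73, array([ 0.4113, -0.3208,  0.1678])), (0.45, array([ 0.4026, -0.2928, -0.0027]))]
```

View pics/w2.png

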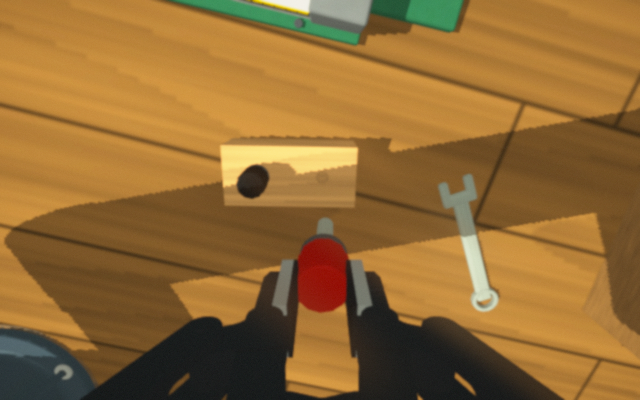

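View pics/s2.png

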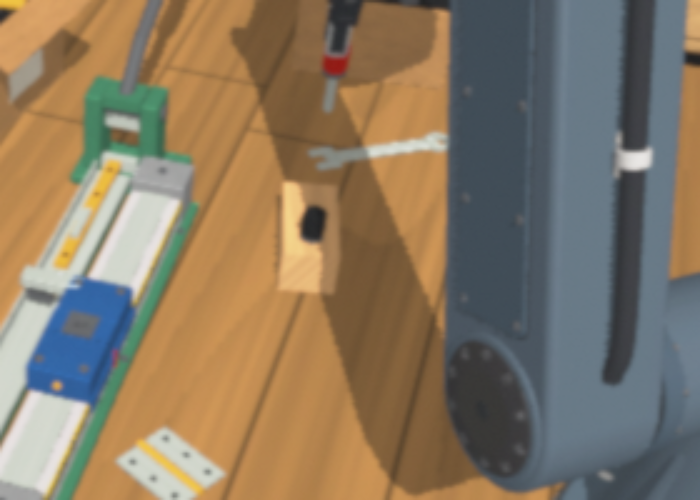

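The pin is held upright between the fingers and the spare hasn't moved. The blue stop's bush is clear to approach.

```bash
python3 -c "
from h import *
plan([0.5665,-0.0075,0.2],[-0.06,0.998])"
```

```text
shift cm [ 22.89 -26.44   2.16] turn deg [-0.1   0.06 11.12] q6 0.44 tcp [ 0.4114 -0.321   0.2213]
```

jog_arm(commands=[1.1, -1.3, 0, 0, 0, 0, 255, 2.3, -2.65, 0, 0, 0, 0, 255, 2.3, -2.65, 0, 0, 0, 0, 255, 2.3, -2.65, 0, 0, 0, 0, 255, 2.3, -2.65, 0, 0, 0, 0, 255, 2.3, -2.65, 0, 0, 0, 0, 255, 2.3, -2.65, 0, 0, 0, 0, 255, 2.3, -2.65, 0, 0, 0, 0, 255, 2.3, -2.65, 0, 0, 0, 0, 255, 2.3, -2.65, 0.5, 0, 0, 0, 255, 1.1, -1.29, 0.7, 0, 0, 3, 255, 0, 0, 0.7, 0, 0, 4, 255, 0, 0, 0.2, 0, 0, 4.1, 255, 0, 0, 0, 0, 0, 0, 255, 0, 0, 0, 0, 0, 0, 255, 0, 0, 0, 0, 0, 0, 255])

```text
clock: 6.18
tool_pos: [0.567, -0.008, 0.2012]
tool_rot: [3.14, 0.097, 0.0]
force: [0.0, 0.2, -1.2]
grip_width: 0.0211
finger_force: 59.1
```

Run:
```python
from h import *
print(np.round(manip.state()["tool_pos"],4))
p,d,M=look(["pin","stop_bore","rail_face"],"pics/w3.png")
p,d=vision.capture("side"); cv2.imwrite("pics/s3.png",cv2.resize(p[120:240,270:420],None,fx=4,fy=4,interpolation=cv2.INTER_CUBIC))
for cam in("side","scene"):
    vision.capture(cam)
    for n in("pin","stop_bore"): print(cam,n,[(round(a["p"],2),w(T(cam),a["point"])) for a in spot_point(cam,n)[:2]])
plan([0.5665,-0.0075,0.2],[-0.06,0.998])
```

```text
[ 0.567  -0.008   0.2012]
pin [(0.96, array([ 0.5657, -0.0068,  0.1483]))]
stop_bore [(0.84, array([ 0.5646, -0.0029,  0.0853]))]
rail_face [(0.86, array([0.5606, 0.0155, 0.0507])), (0.35, array([ 0.5611, -0.0091,  0.1474]))]
side pin [(0.6, array([ 0.5687, -0.0088,  0.1496]))]
side stop_bore [(0.93, array([ 0.5684, -0.0057,  0.0862]))]
scene pin [(0.67, array([ 0.5644, -0.0145,  0.1494])), (0.63, array([0.5664, 0.0175, 0.0517]))]
scene stop_bore [(0.74, array([ 0.5651, -0.0061,  0.0854])), (0.33, array([ 4.919e-01,  3.677e-01, -4.000e-04]))]
shift cm [-0.04 -0.04  0.13] turn deg [ 0.   -0.01  0.02] q6 1.3 tcp [ 0.5669 -0.0079  0.2013]
```

View pics/w3.png

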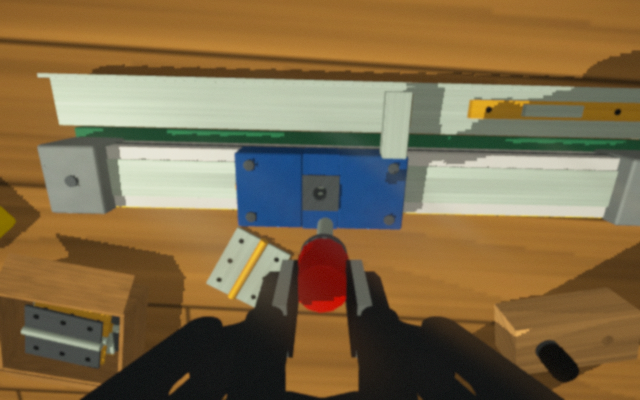

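The bush is at px (320,192), just beyond the pin's tip at (325,225). The stop's bolts are at (249,165), (393,170), (251,216) and (389,220), which give the rail direction.

```bash
cat >> h.py <<'E'
def ray(u,v,z,M,cam="wrist"):
    K=np.array(vision.get_calibration(cam)["K"]); r=M[:3,:3]@np.linalg.inv(K)@[u,v,1]; return M[:3,3]+r*(z-M[2,3])/r[2]
E
python3 - <<'E'
from h import *
p=cv2.imread("pics/w3.png"); M=T("wrist")
for q in[(249,165),(393,170),(251,216),(389,220)]: print(ray(*q,.085,M).round(4))
c=p[165:220,290:355]; cv2.imwrite("pics/c3.png",cv2.resize(c,None,fx=9,fy=9,interpolation=cv2.INTER_CUBIC))
h=cv2.cvtColor(c,cv2.COLOR_BGR2HSV); m=((h[...,1]<110)&(h[...,2]<110)).astype(np.uint8)
n,l,st,ce=cv2.connectedComponentsWithStats(m)
for i in range(1,n):
    if st[i,4]>60: u,v=ce[i]+[290,165]; print(st[i],u,v,ray(u,v,.085,M).round(4))
print("tip expected px",pix("wrist",[.567,-.008,.149],M))
E
```

```text
[0.5846 0.0525 0.085 ]
[ 0.5875 -0.0626  0.085 ]
[0.5413 0.051  0.085 ]
[ 0.5447 -0.0645  0.085 ]
[  12   10   38   36 1323] 320.08692365835225 192.55631141345427 [ 0.5651 -0.0054  0.085 ]
tip expected px [323.7 218.3]
```

View pics/c3.png

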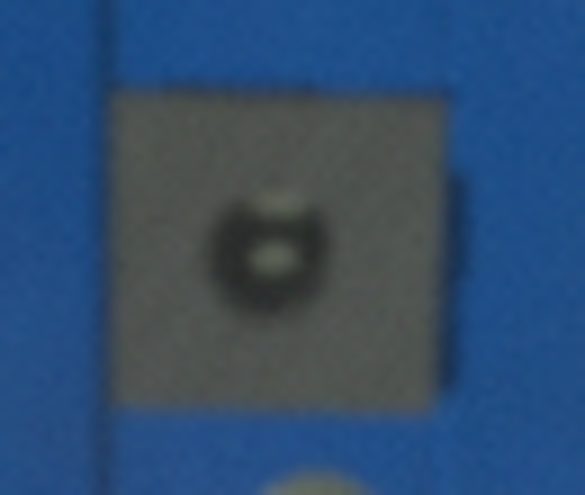

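Run:
```python
from h import *
p=cv2.imread("pics/w3.png").astype(int); M=T("wrist")
for v in range(215,240,2): print(v,[int(x) for x in (p[v,308:344].sum(1)//3)], )
for dx in(0,-.002):
  for dz in (0,-.004):
    a=np.linspace(0,6.28,40)
    for r,h in((.0028,0),(.005,.003),(.005,.03)):
      q=np.array([pix("wrist",[.567+dx+r*np.cos(t),-.008+r*np.sin(t),.1487+dz+h],M) for t in a]); print(dx,dz,h,"rows",q[:,1].min(),q[:,1].max(),"cols",q[:,0].min(),q[:,0].max())
```

```text
215 [83, 85, 82, 86, 83, 83, 80, 85, 85, 84, 84, 84, 84, 84, 84, 83, 83, 85, 82, 83, 81, 83, 82, 82, 84, 83, 81, 82, 83, 79, 84, 84, 81, 83, 82, 81]
217 [87, 83, 88, 85, 86, 83, 84, 84, 84, 84, 85, 82, 85, 88, 89, 92, 90, 89, 90, 90, 84, 85, 82, 84, 82, 83, 85, 82, 80, 81, 79, 83, 84, 82, 80, 82]
219 [82, 86, 87, 86, 84, 84, 87, 83, 85, 85, 90, 98, 104, 101, 101, 98, 98, 95, 93, 95, 90, 93, 89, 89, 85, 83, 84, 82, 79, 81, 83, 86, 85, 81, 81, 81]
221 [85, 86, 85, 85, 83, 83, 82, 83, 85, 93, 107, 112, 113, 107, 102, 99, 95, 97, 96, 96, 97, 95, 94, 93, 90, 83, 85, 85, 80, 78, 83, 84, 83, 83, 82, 84]
223 [84, 84, 86, 83, 85, 84, 84, 87, 89, 103, 114, 116, 111, 105, 102, 96, 96, 98, 96, 95, 97, 94, 95, 95, 93, 88, 84, 81, 81, 77, 84, 84, 83, 83, 82, 84]
225 [84, 84, 84, 83, 85, 87, 84, 87, 94, 109, 119, 117, 112, 104, 101, 97, 95, 95, 97, 96, 93, 96, 94, 93, 92, 89, 84, 82, 79, 78, 81, 85, 82, 84, 82, 83]
227 [89, 87, 89, 89, 90, 88, 91, 88, 96, 112, 119, 116, 111, 104, 101, 96, 95, 93, 94, 94, 96, 96, 93, 95, 92, 90, 88, 88, 90, 92, 97, 91, 91, 88, 90, 89]
229 [105, 106, 107, 106, 107, 1
[... 826 characters left out ...]
, 65, 66, 64, 63, 60, 58, 56, 55, 53, 55, 57, 60, 61, 60, 60, 56, 57, 56, 56, 55, 54, 55, 54, 52, 55, 57, 68, 81, 96, 105, 108, 108]
0 0 0 rows 214.0 222.1 cols 319.4 328.0
0 0 0.003 rows 212.4 227.0 cols 315.9 331.6
0 0 0.03 rows 228.6 244.7 cols 315.2 332.8
0 -0.004 0 rows 211.9 219.9 cols 319.4 327.9
0 -0.004 0.003 rows 210.3 224.7 cols 316.0 331.4
0 -0.004 0.03 rows 225.9 241.8 cols 315.3 332.6
-0.002 0 0 rows 216.9 225.0 cols 319.2 327.8
-0.002 0 0.003 rows 215.3 229.9 cols 315.8 331.3
-0.002 0 0.03 rows 231.8 247.9 cols 315.0 332.5
-0.002 -0.004 0 rows 214.8 222.7 cols 319.3 327.7
-0.002 -0.004 0.003 rows 213.2 227.5 cols 315.9 331.2
-0.002 -0.004 0.03 rows 229.1 245.0 cols 315.1 332.3
```

jog_arm(commands=[0, -0.33, 1, 0, 0, 1.4, 255, 0, 0, 1.6, 0, 0, 0, 255, 0, 0, 1.5, 0, 0, 0, 255, 0, 0, 0.8, 0, 0, 0, 255, 0, 0, 0.3, 0, 0, 0, 255, 0, 0, 0, 0, 0, 0, 255, 0, 0, 0, 0, 0, 0, 255])

```text
clock: 7.32
tool_pos: [0.5671, -0.0046, 0.1496]
tool_rot: [3.141, 0.057, 0.001]
force: [0.4, 0.1, -0.7]
grip_width: 0.0213
finger_force: 59.1
```

Run:
```python
from h import *
s=manip.state(); print(np.round(s["tool_pos"],4),s["force"].round(1) if hasattr(s["force"],"round") else s["force"])
p,d,M=look(["pin","stop_bore"])
cv2.imwrite("pics/w4.png",cv2.resize(p[190:320,240:410],None,fx=4.5,fy=4.5,interpolation=cv2.INTER_CUBIC))
x,y,z=s["tool_pos"]
print("tip px",pix("wrist",[x,y,z-.0525],M),"on bush",pix("wrist",[x,y,.085],M))
```

```text
[ 0.5671 -0.0046  0.1496] [ 0.4  0.1 -0.7]
pin []
stop_bore [(0.93, array([ 0.5634, -0.0058,  0.0858]))]
tip px [323.5 218.3] on bush [323.4 212. ]
```

View pics/w4.png

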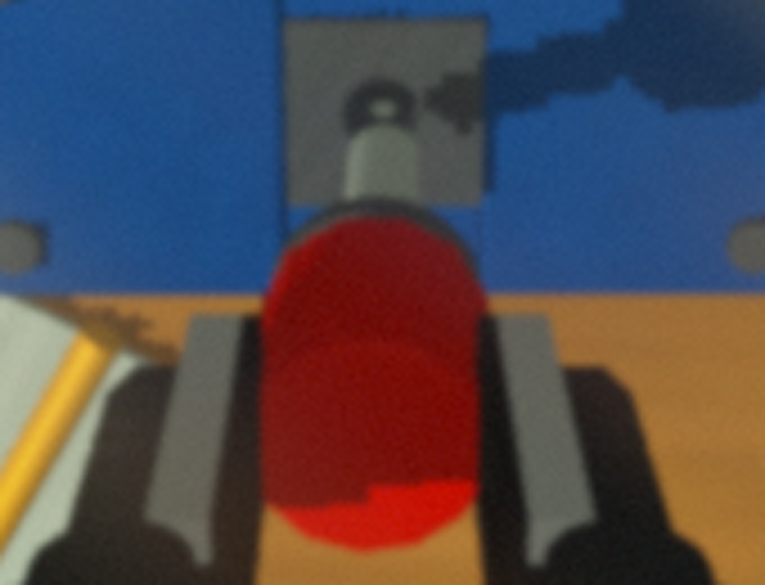

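The bore is at px (324,214) and the shank tip's top edge at (325,218), so the tip sits about 2 mm too near me. I'll correct that, go closer and look once more.

jog_arm(commands=[0.15, -0.06, 0.3, 0, 0, 0, 255, 0, 0, 0.3, 0, 0, 0, 255, 0, 0, 0.1, 0, 0, 0, 255, 0, 0, 0, 0, 0, 0, 255, 0, 0, 0, 0, 0, 0, 255])

```text
clock: 7.88
tool_pos: [0.568, -0.0038, 0.1421]
tool_rot: [-3.141, -0.056, 0.001]
force: [0.2, 0.6, -1.0]
grip_width: 0.0212
finger_force: 59.1
```

Run:
```python
from h import *
s=manip.state(); print(np.round(s["tool_pos"],4),np.round(s["force"],1))
p,d,M=look(["stop_bore"])
a=cv2.resize(p[195:250,285:365],None,fx=9,fy=9,interpolation=cv2.INTER_CUBIC)
cv2.imwrite("pics/w5.png",a)
x,y,z=s["tool_pos"]
print("tip px",pix("wrist",[x,y,z-.0525],M),"on bush",pix("wrist",[x,y,.085],M))
```

```text
[ 0.568  -0.0038  0.1421] [ 0.2  0.6 -1. ]
stop_bore [(0.62, array([ 5.697e-01,  1.630e-02, -4.000e-04])), (0.57, array([ 0.5658, -0.0079,  0.0861]))]
tip px [323.5 218.2] on bush [323.5 215.8]
```

View pics/w5.png

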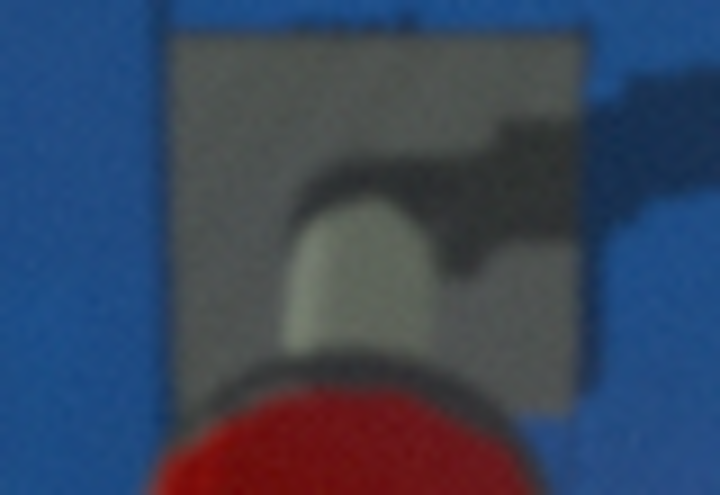

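The bore's dark rim shows just above the tip (crop 375,217 for the bore, about 362,222 for the tip), so the offset is under 1 mm. I'll correct and enter gently.

jog_arm(commands=[0.03, 0.05, 0.1, 0, 0, 0, 255, 0, 0, 0.15, 0, 0, 0, 255, 0, 0, 0.15, 0, 0, 0, 255, 0, 0, 0.15, 0, 0, 0, 255, 0, 0, 0.15, 0, 0, 0, 255, 0, 0, 0, 0, 0, 0, 255])

```text
clock: 8.48
tool_pos: [0.5681, -0.0043, 0.1348]
tool_rot: [-3.141, -0.057, 0.001]
force: [0.3, -0.1, -1.2]
grip_width: 0.021
finger_force: 59.1
```

jog_arm(commands=[0, 0, 0.15, 0, 0, 0, 255, 0, 0, 0.15, 0, 0, 0, 255, 0, 0, 0.15, 0, 0, 0, 255, 0, 0, 0, 0, 0, 0, 255])

```text
clock: 8.82
tool_pos: [0.5683, -0.0044, 0.1304]
tool_rot: [3.141, 0.057, -0.001]
force: [0.2, -0.3, -1.4]
grip_width: 0.021
finger_force: 59.1
```

jog_arm(commands=[0, 0, 0.15, 0, 0, 0, 255, 0, 0, 0.15, 0, 0, 0, 255, 0, 0, 0.15, 0, 0, 0, 255, 0, 0, 0.1, 0, 0, 0, 255, 0, 0, 0, 0, 0, 0, 255])

```text
clock: 9.23
tool_pos: [0.5683, -0.0044, 0.125]
tool_rot: [3.141, 0.057, -0.001]
force: [-0.1, -0.2, -1.0]
grip_width: 0.0215
finger_force: 59.1
```

jog_arm(commands=[0, 0, 0.15, 0, 0, 0, 255, 0, 0, 0.15, 0, 0, 0, 255, 0, 0, 0.15, 0, 0, 0, 255, 0, 0, 0, 0, 0, 0, 255])

```text
clock: 9.57
tool_pos: [0.5683, -0.0045, 0.1204]
tool_rot: [3.141, 0.057, -0.001]
force: [0.3, -1.6, -0.8]
grip_width: 0.0211
finger_force: 59.2
```

jog_arm(commands=[0, 0, 0.15, 0, 0, 0, 255, 0, 0, 0.15, 0, 0, 0, 255, 0, 0, 0.15, 0, 0, 0, 255, 0, 0, 0, 0, 0, 0, 255])

```text
clock: 9.9
tool_pos: [0.5684, -0.0046, 0.1161]
tool_rot: [3.141, 0.057, -0.0]
force: [-0.3, -2.2, -0.3]
grip_width: 0.0213
finger_force: 59.3
```

jog_arm(commands=[0, 0, 0.15, 0, 0, 0, 255, 0, 0, 0.15, 0, 0, 0, 255, 0, 0, 0.15, 0, 0, 0, 255, 0, 0, 0, 0, 0, 0, 255])

```text
clock: 10.23
tool_pos: [0.5684, -0.0046, 0.1115]
tool_rot: [3.141, 0.057, -0.0]
force: [0.1, -3.1, 0.7]
grip_width: 0.021
finger_force: 59.4
```

jog_arm(commands=[0, 0, 0.15, 0, 0, 0, 255, 0, 0, 0.15, 0, 0, 0, 255, 0, 0, 0.1, 0, 0, 0, 255, 0, 0, 0.1, 0, 0, 0, 255, 0, 0, 0, 0, 0, 0, 255])

```text
clock: 10.65
tool_pos: [0.5683, -0.0044, 0.1064]
tool_rot: [-3.141, -0.057, 0.001]
force: [-0.5, -3.1, 2.4]
grip_width: 0.0208
finger_force: 59.4
```

jog_arm(commands=[0, 0, 0.1, 0, 0, 0, 255, 0, 0, 0.1, 0, 0, 0, 255, 0, 0, 0, 0, 0, 0, 255])

```text
clock: 10.9
tool_pos: [0.5683, -0.0043, 0.1045]
tool_rot: [-3.141, -0.056, 0.001]
force: [-0.8, -2.7, 0.4]
grip_width: 0.0211
finger_force: 59.4
```

jog_arm(commands=[0, 0, 0.1, 0, 0, 0, 255, 0, 0, 0.05, 0, 0, 0, 255, 0, 0, 0, 0, 0, 0, 255])

```text
clock: 11.15
tool_pos: [0.5684, -0.0043, 0.1031]
tool_rot: [-3.141, -0.057, 0.0]
force: [-0.9, -2.1, 2.6]
grip_width: 0.0209
finger_force: 59.5
```

jog_arm(commands=[0, 0, 0.05, 0, 0, 0, 255, 0, 0, 0, 0, 0, 0, 255])

```text
clock: 11.32
tool_pos: [0.5685, -0.0043, 0.1027]
tool_rot: [-3.141, -0.056, -0.0]
force: [-0.6, -2.7, 2.3]
grip_width: 0.0208
finger_force: 59.5
```

jog_arm(commands=[0, 0, 0.05, 0, 0, 0, 255, 0, 0, 0.05, 0, 0, 0, 255, 0, 0, 0, 0, 0, 0, 255])

```text
clock: 11.57
tool_pos: [0.5686, -0.0043, 0.1022]
tool_rot: [3.141, 0.057, 0.001]
force: [-0.6, -3.0, 5.3]
grip_width: 0.0209
finger_force: 59.9
```

jog_arm(commands=[0, 0, 0.05, 0, 0, 0, 255, 0, 0, 0, 0, 0, 0, 255])

```text
clock: 11.73
tool_pos: [0.5688, -0.0044, 0.1022]
tool_rot: [3.141, 0.056, 0.001]
force: [-2.3, -3.5, 8.8]
grip_width: 0.0213
finger_force: 60.3
```

Contact with the strip: z stops at 0.1022 and the reaction is about 9 N. Now I slide left under light pressure.

jog_arm(commands=[0, -0.1, 0, 0, 0, 0, 255, 0, -0.15, 0, 0, 0, 0, 255, 0, -0.15, 0, 0, 0, 0, 255, 0, -0.15, 0, 0, 0, 0, 255, 0, -0.15, 0, 0, 0, 0, 255, 0, -0.15, 0, 0, 0, 0, 255, 0, -0.15, 0, 0, 0, 0, 255])

```text
clock: 12.32
tool_pos: [0.5687, 0.0044, 0.1022]
tool_rot: [3.139, 0.058, 0.002]
force: [-2.3, -6.6, 8.5]
grip_width: 0.0211
finger_force: 60.1
```

jog_arm(commands=[0, -0.15, 0, 0, 0, 0, 255, 0, -0.15, 0, 0, 0, 0, 255, 0, -0.15, 0, 0, 0, 0, 255, 0, -0.15, 0, 0, 0, 0, 255, 0, -0.15, 0, 0, 0, 0, 255])

```text
clock: 12.73
tool_pos: [0.5684, 0.0119, 0.1022]
tool_rot: [3.139, 0.058, 0.002]
force: [-2.3, -6.3, 7.6]
grip_width: 0.0205
finger_force: 60.1
```

jog_arm(commands=[0, -0.1, 0, 0, 0, 0, 255, 0, -0.1, 0, 0, 0, 0, 255, 0, -0.1, 0, 0, 0, 0, 255, 0, -0.1, 0, 0, 0, 0, 255])

```text
clock: 13.07
tool_pos: [0.5683, 0.0159, 0.1022]
tool_rot: [3.139, 0.058, 0.002]
force: [-2.3, -7.1, 8.3]
grip_width: 0.0214
finger_force: 60.1
```

jog_arm(commands=[0, -0.1, 0, 0, 0, 0, 255, 0, -0.1, 0, 0, 0, 0, 255, 0, -0.1, 0, 0, 0, 0, 255])

```text
clock: 13.32
tool_pos: [0.5681, 0.0189, 0.1022]
tool_rot: [3.139, 0.058, 0.002]
force: [-1.5, -6.7, 7.8]
grip_width: 0.0212
finger_force: 60.1
```

jog_arm(commands=[0, -0.1, 0, 0, 0, 0, 255, 0, -0.1, 0, 0, 0, 0, 255, 0, -0.1, 0, 0, 0, 0, 255])

```text
clock: 13.57
tool_pos: [0.568, 0.0219, 0.1022]
tool_rot: [3.139, 0.058, 0.002]
force: [-2.0, -6.8, 7.7]
grip_width: 0.0211
finger_force: 60.1
```

jog_arm(commands=[0, -0.1, 0, 0, 0, 0, 255, 0, -0.1, 0, 0, 0, 0, 255, 0, -0.1, 0, 0, 0, 0, 255])

```text
clock: 13.82
tool_pos: [0.5679, 0.0249, 0.1022]
tool_rot: [3.139, 0.058, 0.002]
force: [-2.0, -5.8, 8.1]
grip_width: 0.0207
finger_force: 60.1
```

jog_arm(commands=[0, -0.1, 0, 0, 0, 0, 255, 0, -0.1, 0, 0, 0, 0, 255, 0, -0.1, 0, 0, 0, 0, 255])

```text
clock: 14.07
tool_pos: [0.5678, 0.0279, 0.1022]
tool_rot: [3.139, 0.058, 0.002]
force: [-1.7, -7.1, 8.4]
grip_width: 0.0209
finger_force: 60.1
```

jog_arm(commands=[0, -0.1, 0, 0, 0, 0, 255, 0, -0.1, 0, 0, 0, 0, 255, 0, -0.1, 0, 0, 0, 0, 255])

```text
clock: 14.32
tool_pos: [0.5677, 0.0309, 0.1022]
tool_rot: [3.139, 0.058, 0.002]
force: [-0.8, -5.7, 7.3]
grip_width: 0.0212
finger_force: 60.2
```

jog_arm(commands=[0, -0.1, 0, 0, 0, 0, 255, 0, -0.1, 0, 0, 0, 0, 255, 0, -0.1, 0, 0, 0, 0, 255])

```text
clock: 14.57
tool_pos: [0.5675, 0.034, 0.1022]
tool_rot: [3.139, 0.058, 0.002]
force: [-1.9, -5.3, 8.0]
grip_width: 0.0209
finger_force: 60.1
```

jog_arm(commands=[0, -0.1, 0, 0, 0, 0, 255, 0, -0.1, 0, 0, 0, 0, 255, 0, -0.1, 0, 0, 0, 0, 255])

```text
clock: 14.82
tool_pos: [0.5673, 0.0376, 0.102]
tool_rot: [3.14, 0.057, 0.002]
force: [-1.1, -3.5, 5.9]
grip_width: 0.021
finger_force: 59.9
```

jog_arm(commands=[0, -0.1, 0, 0, 0, 0, 255, 0, -0.1, 0, 0, 0, 0, 255, 0, -0.1, 0, 0, 0, 0, 255])

```text
clock: 15.07
tool_pos: [0.5669, 0.0412, 0.1014]
tool_rot: [-3.141, -0.056, -0.0]
force: [-1.0, -3.7, 4.7]
grip_width: 0.0211
finger_force: 59.8
```

The dip is found: z falls and the reaction eases. I stop sliding and press down gently.

jog_arm(commands=[0, 0, 0.05, 0, 0, 0, 255, 0, 0, 0.05, 0, 0, 0, 255, 0, 0, 0, 0, 0, 0, 255])

```text
clock: 15.32
tool_pos: [0.5666, 0.0413, 0.0999]
tool_rot: [-3.141, -0.056, 0.001]
force: [-0.5, -1.8, 2.1]
grip_width: 0.0209
finger_force: 59.5
```

jog_arm(commands=[0, 0, 0.1, 0, 0, 0, 255, 0, 0, 0.1, 0, 0, 0, 255, 0, 0, 0, 0, 0, 0, 255])

```text
clock: 15.57
tool_pos: [0.5669, 0.0411, 0.098]
tool_rot: [-3.141, -0.056, -0.0]
force: [0.1, -1.8, 2.5]
grip_width: 0.0212
finger_force: 59.7
```

jog_arm(commands=[0, 0, 0.1, 0, 0, 0, 255, 0, 0, 0.1, 0, 0, 0, 255, 0, 0, 0, 0, 0, 0, 255])

```text
clock: 15.82
tool_pos: [0.5671, 0.0411, 0.0963]
tool_rot: [3.141, 0.056, 0.001]
force: [0.1, -3.1, 3.8]
grip_width: 0.021
finger_force: 59.8
```

jog_arm(commands=[0, 0, 0.1, 0, 0, 0, 255, 0, 0, 0.1, 0, 0, 0, 255, 0, 0, 0, 0, 0, 0, 255])

```text
clock: 16.07
tool_pos: [0.5672, 0.041, 0.0945]
tool_rot: [3.141, 0.057, 0.001]
force: [-0.1, -2.4, 5.4]
grip_width: 0.0209
finger_force: 59.9
```

jog_arm(commands=[0, 0, 0.1, 0, 0, 0, 255, 0, 0, 0.1, 0, 0, 0, 255, 0, 0, 0, 0, 0, 0, 255])

```text
clock: 16.32
tool_pos: [0.5672, 0.041, 0.0926]
tool_rot: [3.141, 0.057, 0.001]
force: [-0.7, -2.1, 5.4]
grip_width: 0.0214
finger_force: 60.0
```

jog_arm(commands=[0, 0, 0.1, 0, 0, 0, 255, 0, 0, 0.05, 0, 0, 0, 255, 0, 0, 0, 0, 0, 0, 255])

```text
clock: 16.57
tool_pos: [0.5673, 0.0409, 0.0912]
tool_rot: [3.141, 0.057, 0.002]
force: [-0.7, -2.7, 6.5]
grip_width: 0.0211
finger_force: 60.1
```

jog_arm(commands=[0, 0, 0.05, 0, 0, 0, 255, 0, 0, 0.05, 0, 0, 0, 255, 0, 0, 0, 0, 0, 0, 255])

```text
clock: 16.82
tool_pos: [0.5673, 0.0409, 0.0907]
tool_rot: [3.141, 0.057, 0.002]
force: [-1.3, -2.8, 8.5]
grip_width: 0.0208
finger_force: 60.5
```

jog_arm(commands=[0, 0, 0.05, 0, 0, 0, 255, 0, 0, 0.05, 0, 0, 0, 255, 0, 0, 0, 0, 0, 0, 255])

```text
clock: 17.07
tool_pos: [0.5674, 0.0409, 0.0906]
tool_rot: [3.14, 0.057, 0.003]
force: [-2.5, -2.9, 14.9]
grip_width: 0.0208
finger_force: 61.1
```

The shoulder is seated: z is 11.6 mm below contact, with a stiff stop. I unload, release and rise.

jog_arm(commands=[0, 0, -0.1, 0, 0, 0, 255, 0, 0, -0.1, 0, 0, 0, 255, 0, 0, 0, 0, 0, 0, 100, 0, 0, 0, 0, 0, 0, 100, 0, 0, 0, 0, 0, 0, 100, 0, 0, 0, 0, 0, 0, 100, 0, 0, 0, 0, 0, 0, 100, 0, 0, -0.5, 0, 0, 0, 100, 0, 0, -1, 0, 0, 0, 100, 0, 0, -2, 0, 0, 0, 100, 0, 0, -3, 0, 0, 0, 100, 0, 0, -3, 0, 0, 0, 100, 0, 0, -2, 0, 0, 0, 100, 0, 0, 0, 0, 0, 0, 100, 0, 0, 0, 0, 0, 0, 100])

```text
clock: 18.32
tool_pos: [0.5678, 0.0411, 0.2079]
tool_rot: [3.141, 0.057, 0.007]
force: [-0.9, 0.5, -1.1]
grip_width: 0.0522
finger_force: 0.0
```

Run:
```python
from h import *
p,d,M=look(["pin","stop_bore","rail_face"],"pics/w6.png")
K=np.array(vision.get_calibration("wrist")["K"])
r=masks_of("wrist","pin")[0]["pixels"]&(d>0); v,u=np.nonzero(r); X=(np.linalg.inv(K)@np.array([u,v,np.ones_like(u)])*d[v,u]).T@M[:3,:3].T+M[:3,3]
print("knob top z",np.percentile(X[:,2],[50,90,95]).round(4)); print(np.round(manip.state()["force"],1))
```

```text
pin [(0.95, array([0.5625, 0.0376, 0.038 ]))]
stop_bore [(0.83, array([0.565 , 0.0364, 0.0868]))]
rail_face [(0.81, array([0.562 , 0.0162, 0.0485]))]
knob top z [0.1183 0.1195 0.1197]
[-0.6 -0.6  0.2]
```

View pics/w6.png

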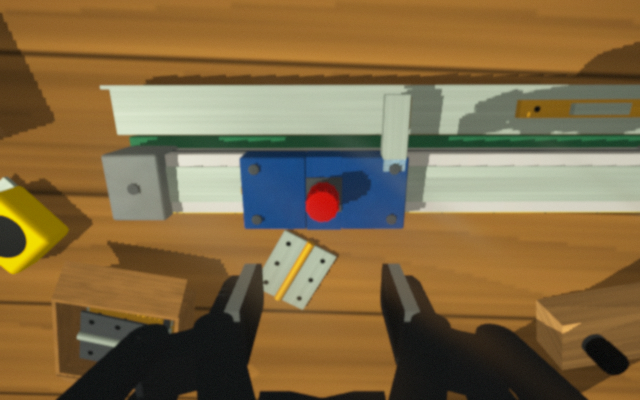

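The red knob (322,202) stands upright on the bush. Its top is at z≈0.119, the home height, the gripper is clear and nothing else has moved.

```bash
python3 -c "
from h import *
print(manip.job_done())"
```

```text
the job is handed in; nothing more can be done
None
```

The red pin is fully home in the blind hole with its shoulder on the bush, the gripper is released and clear, and I handed the job in after about 18 s; the hand-in call returned no verdict.

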